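# Make up two immersion-test kits

### The job

Make up two corrosion-test kits from the metal specimens on the pink paper: the aluminium angle, the hexagon bolt and the nut that fits it (the smaller one) go into the oblong tub; the square tube and the thick round bar go into the square tub. Set each piece on the tub floor the same way up as it stands now, the angle parallel to the long walls and the tube parallel to a wall, with a good centimetre of clear space between the pieces and between each piece and the walls. Leave the large nut and the slim bar where they are.

Things in the scene. Friction and masses are not known exactly. Their poses are not given: they have to be found in the camera images.
- angle_mid (a point): Aluminium angle section (L-profile) 80 mm long, legs 50 x 50 mm, 8 mm thick, lying on one leg with the other leg upright. Point: centre of its 80 x 50 x 50 mm envelope, 25 mm above its underside. x along its length; the upright leg stands along the +y edge, its mid-plane at y = +21 mm, from 8 to 50 mm above the underside; z up.
- tube_mid (a point): Dark mild-steel square tube 80 mm long, 40 x 40 mm, 4 mm wall, lying down. Point: its centre, 20 mm above its underside. x along its length (the bore), y across, z up.
- bolt_mid (a point): Steel hexagon bolt, standing on its head: head 36 mm across flats (41.5 mm over corners) and 15 mm high, threaded shank 24 mm diameter rising from it, 55 mm high overall. Point: on its axis, half-way up (27.5 mm above its underside); z up along the shank.
- nut_mid (a point): The smaller steel hexagon nut, lying flat: 36 mm across flats (same as the bolt head), 41.5 mm over corners, 19 mm high, 22 mm bore. It fits the bolt. Point: its centre, 9.5 mm above its underside; two of its flats face +y and -y, z up along the bore.
- bar_mid (a point): The thick steel round bar, standing on end: 32 mm diameter, 50 mm high. Point: its centre, 25 mm above its underside; z up.
- large_nut_mid (a point): The larger steel hexagon nut, not wanted: 55 mm across flats, 63.5 mm over corners, 29 mm high. Lies flat among the specimens. Point: its centre, 14.5 mm above its underside.
- slim_bar_mid (a point): The slim steel round bar, not wanted: 20 mm diameter, 40 mm high, standing among the specimens. Point: its centre, 20 mm above its underside.
- oblong_tub: The oblong milky-white plastic tub, 212 x 150 mm inside (220 x 158 mm outside), inner floor 4 mm above the bench, walls 4 mm thick, rim 45 mm above the bench, open on top, standing firmly on the bench at the left or the right of the specimens. Origin: centre of its underside, on the bench; z up; x along its long walls.
- square_tub: The square milky-white plastic tub, 150 x 150 mm inside (158 x 158 mm outside), inner floor 4 mm above the bench, walls 4 mm thick, rim 45 mm above the bench, open on top, standing firmly on the bench at the left or the right of the specimens. Origin: centre of its underside, on the bench; z up; x and y along its walls.
Mind the look-alikes: they are no part of the job. What is shaped like the part that bears nut_mid but red or yellow is not meant.

How it is judged:
At the end, for the whole second after the job is handed in: Angle, bolt and small nut in the oblong tub, tube and thick bar in the square tub, on the floor, tilt under 0.12 rad, angle and tube within 0.2 rad of parallel to the walls, all 7 mm or more clear of walls and of each other, at rest and released. Large nut and slim bar within 20 mm of their places (x of angle_mid in the frame of oblong_tub between -0.059 and 0.059 m and y of angle_mid in the frame of oblong_tub between -0.043 and 0.043 m and z of angle_mid in the frame of oblong_tub between 0.021 and 0.037 m and angle between each of angle_mid, nut_mid, bolt_mid, tube_mid, bar_mid's own z axis and vertical below 0.12 rad and angle between the x axis of angle_mid and the x axis of oblong_tub, either way round below 0.2 rad and x of nut_mid in the frame of oblong_tub between -0.079 and 0.079 m and y of nut_mid in the frame of oblong_tub between -0.048 and 0.048 m and z of nut_mid in the frame of oblong_tub between 0.0055 and 0.0215 m and x of bolt_mid in the frame of oblong_tub between -0.079 and 0.079 m and y of bolt_mid in the frame of oblong_tub between -0.048 and 0.048 m and z of bolt_mid in the frame of oblong_tub between 0.0235 and 0.0395 m and horizontal distance between nut_mid and bolt_mid above 0.047 m and (x of nut_mid in the frame of angle_mid above 0.066 m or x of nut_mid in the frame of angle_mid below -0.066 m or y of nut_mid in the frame of angle_mid above 0.051 m or y of nut_mid in the frame of angle_mid below -0.051 m) and (x of bolt_mid in the frame of angle_mid above 0.066 m or x of bolt_mid in the frame of angle_mid below -0.066 m or y of bolt_mid in the frame of angle_mid above 0.051 m or y of bolt_mid in the frame of angle_mid below -0.051 m) and x of tube_mid in the frame of square_tub between -0.047 and 0.047 m and y of tube_mid in the frame of square_tub between -0.047 and 0.047 m and z of tube_mid in the frame of square_tub between 0.016 and 0.032 m and x of bar_mid in the frame of square_tub between -0.052 and 0.052 m and y of bar_mid in the frame of square_tub between -0.052 and 0.052 m and z of bar_mid in the frame of square_tub between 0.021 and 0.037 m and ((angle between the x axis of tube_mid and the x axis of square_tub, either way round below 0.2 rad and x of tube_mid in the frame of square_tub between -0.028 and 0.028 m) or (angle between the x axis of tube_mid and the y axis of square_tub, either way round below 0.2 rad and y of tube_mid in the frame of square_tub between -0.028 and 0.028 m)) and (x of bar_mid in the frame of tube_mid above 0.061 m or x of bar_mid in the frame of tube_mid below -0.061 m or y of bar_mid in the frame of tube_mid above 0.041 m or y of bar_mid in the frame of tube_mid below -0.041 m) and linear speed of each of angle, nut, bolt, tube, bar below 0.01 m/s and angular speed of each of angle, nut, bolt, tube, bar below 0.1 rad/s); the robot touches nothing.
It fails at once if the large nut is moved (more than 20 mm) (distance of large_nut_mid from where it was at the start of the episode above 0.02 m).
It fails at once if the slim bar is moved (more than 20 mm) (distance of slim_bar_mid from where it was at the start of the episode above 0.02 m).
It also fails if it takes over 112 s, if anything falls off the work surface, if the arm or the gripper's body presses on something with over 40 N, if the wrist force passes 120 N, or if a joint passes its speed limit or range.

### The arm

A 7-joint arm with a two-finger parallel gripper is mounted at the origin on the work surface. World frame = base frame: x ahead of the robot, y to its left, z up, the work surface at z = 0. Lengths are in m, angles in rad, forces in N, time in s.
With the tool pointing down it reaches from about 0.425 to 0.925 m from the base axis. Payload 6.8 kg.
Tool frame: the origin (TCP) lies at the very end of the fingers, on their centre line; the grasp point (between the pads) lies 19 mm behind it; z points along the fingers, y is the line along which they close (so a half turn about z gives the same grasp; the last joint's range is limited). The gripper opens to 85 mm and grips with 20 to 120 N. Pads are 22 mm wide; open, the fingers measure 114 mm over their backs; the gripper's body (76 mm by 85 mm) begins 54 mm behind the grasp point. The pads swing forward as they close: fully open they stand 13 mm farther back than shut.
Start: joints at [-1.453, 0.477, 0.022, 1.555, -0.011, 1.109, -0.083], TCP at [0.151, 0.658, 0.231] pointing down, gripper open.
Joint ranges: [-2.96, 2.96], [-0.34, 2.1], [-1.41, 1.46], [0.24, 2.44], [-1.37, 4.51], [0.17, 1.92], [-2.96, 2.96]. Speed limits (rad/s): [2.39, 2.39, 3.14, 3.14, 3.14, 3.14, 3.14].

### API

Orientations are given as a rotation vector (axis times angle).
In Python, from bench import monitor, optics, r gives the robot as it stands.
- The arm moves only by the shell command python3 -m crank 'ROWS' [OPENING] [FORCE]. ROWS is JSON, a list of rows, each a list of 2 entries, a list of its own where there are three numbers: the shift along the tool's x, y, z in cm, then the turn, a rotation vector about the tool's x, y, z in rad. A call has 1 to 5 rows; each row shifts and turns the commanded pose from where the row before left it, along the tool's axes as they then stand; what a row does not reach is not made up. A row lasts 1/10 s, in which the tool goes at most 50 mm and 8.59 degrees, less where a joint would pass 70% of its speed; a pose out of reach is approached as far as the arm can. A call is refused whole if a number of a shift passes 5 or a number of a turn 0.15, either way. A call with a gripper value outside its range is refused whole. OPENING is the finger opening in cm, from 0 to 8.54, set as the call begins (- or left out, the last holds). The fingers move at their own pace and stop on an object; FORCE is the grip in N (left out, the last holds). Time passes only in rows, so rows that do not move let the fingers close. It gives the time, the measured TCP pose, the force, the opening and the grip force at its end, in the units of the state.
- monitor.get_obs(): the state, without advancing time (a new reading comes with each control period).
- optics.grab_frame(name): name is "scene" or "side" or "wrist"; returns (picture, depth): 400x640x3 uint8, red, green, blue; 400x640 float32, m along the optical axis (not along the pixel's ray), 0 where there is no reading.
- optics.camera_model(name): a dict with "vertical_fov" (degrees; the focal length in pixels is half the picture's height over the tangent of half this angle, whatever the lens; pixels are square), "cx", "cy" (the principal point, pixels), "D" ([k1, k2, p1, p2, k3] as OpenCV has them; the pictures are not rectified), "R" (3x3) and "t" (3): a world point X has camera coordinates R X + t; the wrist camera has in their place "hand_eye" (4x4, takes a point from camera to tool coordinates, whose origin is the TCP and whose axes are the flange's). Camera axes: x right, y down, z forward; pixel columns grow to the right and rows downward; lengths in m; the calibration is good to about 2 mm. A picture is of the moment at which its call begins: read the wrist's pose just before it. camera_model takes no time and is no camera call.
- r.hand_in(): hands the job in; it is judged then, once.
The state is a dict: "clock": time; "joints": joint angles; "qvel": joint speeds; "tau": joint torques, N m; "tcp_pos": TCP position; "orientation": TCP orientation; "contact_force": force on the tool from outside, world axes, zero at the start; "moment": the same for the moment, N m; "grip_width": finger opening in m; "gripper_force": force on a finger pad.
Only numpy, scipy, OpenCV 4.12 (cv2) and the standard library are available. Lean on these libraries where they do the work, as an engineer would, in place of code of your own. Each camera call takes 0.05 s, during which the arm holds its last target. There are 200 camera calls.

## Working session

There is one attempt and no reset: what is moved stays moved. The work goes in short steps, Python scripts to look and compute and a shell command to move; the robot and the scene stay as the last step left them, time stands still between calls to the robot, and variables do not carry over. Pictures are saved under pics/ and viewed, at most 14 in all, crops included, and the job is handed in when it is done.

```bash
mkdir -p pics; ls
python3 - <<'E'
from bench import monitor, optics, r
import cv2,numpy as np
o=monitor.get_obs(); print(o['clock'],o['tcp_pos'],o['orientation'],o['grip_width'])
for n in ['scene','side','wrist']:
    p,d=optics.grab_frame(n); cv2.imwrite(f'pics/{n}0.png',p[:,:,::-1]); np.savez(f'pics/{n}0.npz',p=p,d=d)
    m=optics.camera_model(n); print(n,{k:np.round(v,4).tolist() for k,v in m.items()}, (d>0).mean())
E
```

```text
pics
0.0 [0.15100021 0.65729724 0.23033119] [-3.53888147e-01 -3.12152128e+00  2.79750597e-03] 0.08575975905385294
scene {'vertical_fov': 56.3755, 'cx': 323.0302, 'cy': 198.4757, 'D': [0.0006, 0.0, 0.0, 0.0, 0.0], 'R': [[0.4158, 0.9094, -0.0074], [0.4747, -0.224, -0.8512], [-0.7757, 0.3504, -0.5248]], 't': [-0.21, -0.1962, 1.1382]} 0.99594921875
side {'vertical_fov': 52.4102, 'cx': 315.2362, 'cy': 194.9221, 'D': [-0.008, 0.0, 0.0, 0.0, 0.0], 'R': [[-0.9943, -0.1042, -0.0208], [-0.0545, 0.6685, -0.7417], [0.0912, -0.7364, -0.6704]], 't': [0.5013, 0.0644, 0.7848]} 0.9958046875
wrist {'vertical_fov': 67.7143, 'cx': 315.6215, 'cy': 200.6244, 'D': [-0.01, 0.0, 0.0, 0.0, 0.0], 'hand_eye': [[0.0004, -0.9484, -0.317, 0.0819], [1.0, 0.0005, -0.0002, -0.0007], [0.0004, -0.317, 0.9484, -0.1434], [0.0, 0.0, 0.0, 1.0]]} 0.99616796875
```

View pics/scene0.png

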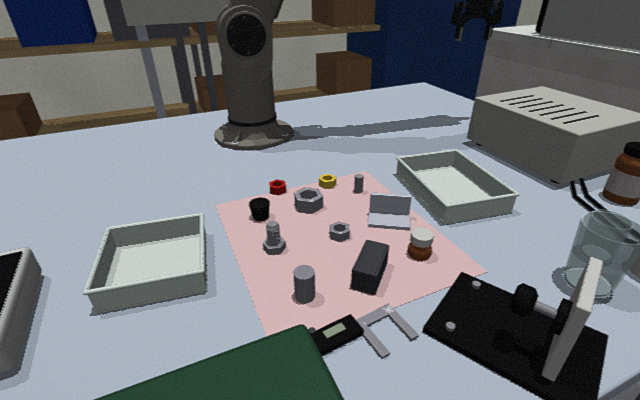

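View pics/side0.png

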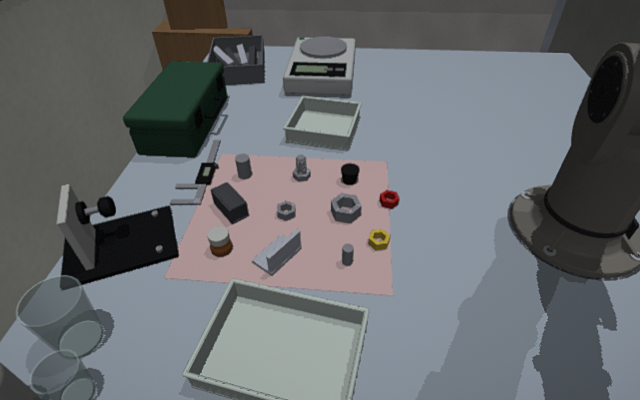

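The scene view shows the pink paper, with the angle at (390,212), bolt (273,238), small nut (340,231), tube (370,265), thick bar (304,284), large nut (308,199) and slim bar (359,184). The tubs are at (150,262) and (455,185). The side view shows the same pieces, with the oblong tub nearest. Next I'll fuse both depth maps into a top view.

```bash
cat > h.py <<'E'
import numpy as np,cv2
from bench import monitor, optics, r
from scipy.spatial.transform import Rotation as Ro
def cloud(n,p,d,o=None):
    m=optics.camera_model(n); f=200/np.tan(np.radians(m['vertical_fov'])/2)
    K=np.array([[f,0,m['cx']],[0,f,m['cy']],[0,0,1]])
    v,u=np.mgrid[:400,:640]; uv=np.stack([u,v],-1).reshape(-1,1,2).astype(float)
    q=cv2.undistortPoints(uv,K,np.array(m['D']))[:,0]
    c=np.c_[q,np.ones(len(q))]*d.reshape(-1,1)
    if 'R' in m: X=(c-np.array(m['t']))@np.array(m['R'])
    else:
        H=np.array(m['hand_eye']); X=c@H[:3,:3].T+H[:3,3]
        X=X@Ro.from_rotvec(o['orientation']).as_matrix().T+np.array(o['tcp_pos'])
    X[d.ravel()<=0]=np.nan
    return X,p.reshape(-1,3)
def top(X,C,x0,x1,y0,y1,s):  # image: up=+x, left=+y ; s px/m ; keeps highest
    ok=np.isfinite(X[:,0])&(X[:,0]>x0)&(X[:,0]<x1)&(X[:,1]>y0)&(X[:,1]<y1)&(X[:,2]<.12)
    X,C=X[ok],C[ok]; i=np.argsort(X[:,2]); X,C=X[i],C[i]
    im=np.zeros((int((x1-x0)*s)+1,int((y1-y0)*s)+1,3),np.uint8); hz=np.full(im.shape[:2],np.nan)
    a=((x1-X[:,0])*s).astype(int); b=((y1-X[:,1])*s).astype(int)
    im[a,b]=C; hz[a,b]=X[:,2]; return im,hz
E
python3 - <<'E'
from h import *
for n in ['scene','side']:
    z=np.load(f'pics/{n}0.npz'); X,C=cloud(n,z['p'],z['d'])
    # bench plane check: noise
    k=np.isfinite(X[:,0])&(X[:,0]>.4)&(X[:,0]<.9)&(abs(X[:,1])<.4)&(abs(X[:,2])<.008)
    A=np.c_[X[k][:,:2],np.ones(k.sum())]; s=np.linalg.lstsq(A,X[k][:,2],rcond=None); print(n,s[0],np.std(A@s[0]-X[k][:,2]))
    im,_=top(X,C,.3,1.0,-.45,.45,800)
    for g in range(3,11): cv2.putText(im,str(g),(0,int((1-g/10)*800)+4),0,.4,(255,0,0)); 
    for g in range(-4,5): cv2.putText(im,str(g),(int((.45-g/10)*800)-4,10),0,.4,(255,0,0))
    cv2.imwrite(f'pics/top_{n}.png',im[:,:,::-1])
    print(im.shape)
a=cv2.imread('pics/top_scene.png');b=cv2.imread('pics/top_side.png')
cv2.imwrite('pics/tops.png',cv2.resize(np.vstack([a,b]),None,fx=.53,fy=.53,interpolation=cv2.INTER_AREA))
E
```

```text
scene [-0.00453684 -0.00138933  0.00412274] 0.0016504504860377174
(561, 721, 3)
side [-0.00528989  0.00071986  0.00502093] 0.0018425774616269996
(561, 721, 3)
```

View pics/tops.png

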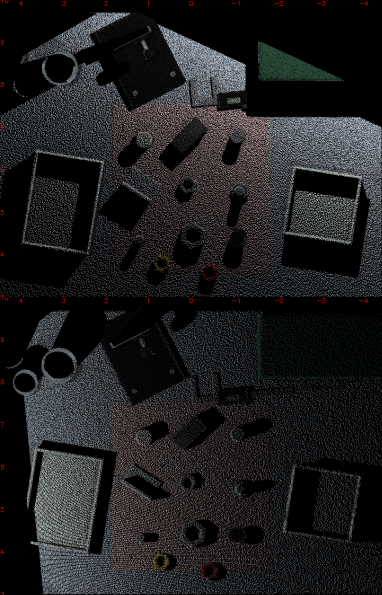

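The top views put the oblong tub at about (0.53,0.30) and the square tub at about (0.53,-0.29). The specimens lie between x 0.45 and 0.68. Next I'll fit each piece from the points near its top.

Run:
```python
from h import *
Xs=[]
for n in ['scene','side']:
    z=np.load(f'pics/{n}0.npz'); X,C=cloud(n,z['p'],z['d']); Xs.append(X[np.isfinite(X[:,0])])
def rep(name,x,y,rad,zl,zh):
    for n,X in zip(['scene','side','both'],Xs+[np.vstack(Xs)]):
        k=(np.hypot(X[:,0]-x,X[:,1]-y)<rad)&(X[:,2]>zl)&(X[:,2]<zh); P=X[k][:,:2]
        if len(P)<5: print(name,n,len(P)); continue
        # robust: drop isolated
        c,(w,h),a=cv2.minAreaRect((P*1000).astype(np.float32))
        print(name,n,len(P),'ctr',np.round(c,1),'mean',np.round(P.mean(0)*1000,1),'size',np.round((w,h),1),'ang',round(a,1))
rep('tubeTop',.655,.02,.06,.035,.046)
rep('tubeAll',.655,.02,.065,.010,.046)
rep('angTop',.54,.13,.06,.044,.056)
rep('angLow',.52,.15,.065,.004,.012)
rep('angUp',.54,.13,.06,.014,.056)
rep('boltTop',.54,-.11,.035,.046,.062)
rep('boltHead',.54,-.11,.035,.010,.020)
rep('nut',.555,.0,.035,.013,.025)
rep('bar',.67,-.11,.04,.045,.056)
rep('barSide',.67,-.11,.04,.01,.056)
rep('largenut',.43,-.01,.05,.02,.036)
rep('slim',.43,.11,.04,.034,.046)
rep('slimSide',.43,.11,.04,.01,.046)
rep('oblong',.53,.30,.16,.039,.05)
rep('square',.52,-.29,.14,.039,.05)
rep('jar',.67,.12,.04,.02,.08)
rep('blackcup',.44,-.1,.05,.02,.08)
rep('yellow',.38,.08,.03,.008,.03)
rep('red',.36,-.04,.03,.008,.03)
```

```text
tubeTop scene 717 ctr [676.6   8.3] mean [677.8   7.6] size [40.  72.2] ang 43.5
tubeTop side 510 ctr [676.2   8.5] mean [675.   10.4] size [40.2 73.3] ang 43.7
tubeTop both 1227 ctr [676.3   8.4] mean [676.6   8.7] size [40.4 73.3] ang 43.5
tubeAll scene 894 ctr [678.6   6.5] mean [681.4   6.2] size [40.3 77.5] ang 43.9
tubeAll side 705 ctr [677.9   6.4] mean [676.4  12. ] size [40.9 78.4] ang 43.4
tubeAll both 1599 ctr [678.    6.5] mean [679.2   8.8] size [41.1 78.4] ang 43.4
angTop scene 187 ctr [547.  127.6] mean [548.8 127.6] size [78.  10.7] ang 56.5
angTop side 244 ctr [545.2 127.9] mean [545.6 130.6] size [80.5 10.8] ang 57.0
angTop both 431 ctr [545.9 127.4] mean [547.  129.3] size [80.6 12.2] ang 56.5
angLow scene 332 ctr [559.7 119.1] mean [558.4 121.9] size [79.2 29.3] ang 56.5
angLow side 165 ctr [544.6 145.3] mean [557.5 139.6] size [88.2 63.8] ang 27.8
angLow both 497 ctr [550.6 136.1] mean [558.1 127.7] size [69.7 92.3] ang 7.3
angUp scene 705 ctr [547.6 127.5] mean [549.3 126.5] size [80.  11.3] ang 56.2
angUp side 632 ctr [545.5 128.3] mean [545.1 132.2] size [81.4
[... 2794 characters left out ...]
 [ 441.1 -109.1] mean [ 446.2 -110.7] size [40.3 40.8] ang 32.4
blackcup side 251 ctr [ 438.9 -107.7] mean [ 438.9 -104.3] size [39.7 41.4] ang 27.5
blackcup both 533 ctr [ 440.1 -109.1] mean [ 442.8 -107.7] size [41.7 42.7] ang 44.6
yellow scene 167 ctr [379.8  68.9] mean [381.8  68.5] size [35.2 40.8] ang 45.8
yellow side 274 ctr [376.9  70.6] mean [377.1  72. ] size [36.9 37.5] ang 88.4
yellow both 441 ctr [378.7  70.2] mean [378.9  70.7] size [38.8 39.9] ang 77.3
red scene 176 ctr [358.3 -43.8] mean [359.9 -44.9] size [35.7 39. ] ang 71.0
red side 231 ctr [354.9 -43.7] mean [354.9 -41.5] size [36.3 40.4] ang 18.1
red both 407 ctr [355.5 -44.1] mean [357.1 -43. ] size [38.6 41.1] ang 13.3
```

```bash
cat >> h.py <<'E'
def need(x,y,z,ydeg,o=None):
    """shift (cm, tool axes now) and turn (tool rotvec) to TCP x,y,z (m), closing line at ydeg from world x"""
    o=o or monitor.get_obs(); R=Ro.from_rotvec(o['orientation'])
    s=R.inv().apply(np.array([x,y,z])-o['tcp_pos'])*100
    best=None
    for a in (ydeg,ydeg+180):
        t=np.radians(a); Y=np.array([np.cos(t),np.sin(t),0]); Z=np.array([0,0,-1.]); T=Ro.from_matrix(np.c_[np.cross(Y,Z),Y,Z])
        v=(R.inv()*T).as_rotvec()
        if best is None or np.linalg.norm(v)<np.linalg.norm(best): best=v
    print('shift',np.round(s,2),'turn',np.round(best,3),'| q7',round(o['joints'][6],2),'q1',round(o['joints'][0],2),'t',round(o['clock'],1))
def look(tag):
    o=monitor.get_obs(); p,d=optics.grab_frame('wrist'); np.savez(f'pics/w_{tag}.npz',p=p,d=d)
    cv2.imwrite(f'pics/w_{tag}.png',p[:,:,::-1]); X,C=cloud('wrist',p,d,o); k=np.isfinite(X[:,0]); return X[k],C[k]
def rect(X,x,y,rad,zl,zh):
    k=(np.hypot(X[:,0]-x,X[:,1]-y)<rad)&(X[:,2]>zl)&(X[:,2]<zh); P=X[k][:,:2]*1000
    if len(P)<5: return print('few',len(P))
    c,s,a=cv2.minAreaRect(P.astype(np.float32)); print(len(P),'ctr',np.round(c,1),'mean',np.round(P.mean(0),1),'size',np.round(s,1),'ang',round(a,1),'ztop',round(np.percentile(X[k][:,2],98)*1000,1))
    return P
E
python3 - <<'E'
from h import *
Y=[]
for n in ['scene','side']:
    z=np.load(f'pics/{n}0.npz'); X,C=cloud(n,z['p'],z['d']); X=X[np.isfinite(X[:,0])]; Y.append(X)
for X in Y+[np.vstack(Y)]:
    for (y0,y1,cx,cy,r0) in [(.19,.42,.53,.3,.16),(-.42,-.2,.52,-.30,.13)]:
        k=(X[:,1]>y0)&(X[:,1]<y1); rect(X[k],cx,cy,r0,.041,.049)
o=monitor.get_obs(); need(.677,-.109,.2,45,o); need(.677,-.109,.2,10,o)
E
```

```text
876 ctr [522.8 302.3] mean [541. 300.] size [165.2 228.6] ang 81.1 ztop 47.1
1671 ctr [ 516.2 -311.1] mean [ 526.5 -319.2] size [166.  166.3] ang 80.8 ztop 48.3
2412 ctr [521.  303.8] mean [532.9 299.4] size [166. 228.] ang 81.1 ztop 48.1
571 ctr [ 514.6 -309.4] mean [ 514.4 -306.4] size [167.3 166.1] ang 81.3 ztop 48.5
3288 ctr [522.3 303.2] mean [535.  299.6] size [166.8 230.3] ang 80.9 ztop 48.0
2242 ctr [ 515.4 -309.8] mean [ 523.4 -315.9] size [168.  167.9] ang 81.1 ztop 48.4
shift [-68.42 -62.91   3.15] turn [-0.001  0.001  0.56 ] | q7 -0.08 q1 -1.45 t 0.1
shift [-68.42 -62.91   3.15] turn [-1.00e-03  1.00e-03  1.17e+00] | q7 -0.08 q1 -1.45 t 0.1
```

```bash
python3 -m crank '[[[3.5,-4,0],[0,0,0]],[[3.5,-4,0],[0,0,0]]]'; python3 -m crank --help | head -5
```

```text
clock: 0.35
tcp_pos: [0.0704, 0.5985, 0.2305]
orientation: [0.359, 3.121, -0.001]
contact_force: [-1.6, 0.2, -0.1]
grip_width: 0.0855
gripper_force: 0.0invalid input: not JSON, or not a number
```

```bash
python3 -m crank '[[[-4.7,-1.4,0],[0,0,0]],[[-4.7,-1.4,0],[0,0,0]],[[-4.7,-1.4,0],[0,0,0]],[[-4.7,-1.4,0],[0,0,0]],[[-4.7,-1.4,0],[0,0,0]]]' 
python3 -m crank '[[[-4.7,-1.4,0],[0,0,0]],[[-4.7,-1.4,0],[0,0,0]],[[-4.7,-1.4,0],[0,0,0]],[[-4.7,-1.4,0],[0,0,0]],[[-4.7,-1.4,0],[0,0,0]]]'; python3 -c "
from h import *
need(.677,-.109,.15,81);need(.677,-.109,.15,45)"
```

```text
clock: 0.85
tcp_pos: [0.2849, 0.4771, 0.2313]
orientation: [-0.354, -3.122, -0.0]
contact_force: [0.5, 0.4, -0.1]
grip_width: 0.0855
gripper_force: 0.0
clock: 1.35
tcp_pos: [0.4982, 0.3563, 0.2312]
orientation: [-0.354, -3.121, 0.0]
contact_force: [0.7, 0.7, 0.2]
grip_width: 0.0853
gripper_force: 0.0
shift [-27.84 -41.35   8.12] turn [-0.    -0.    -0.069] | q7 0.7 q1 -0.88 t 1.4
shift [-27.84 -41.35   8.12] turn [-0.   -0.    0.56] | q7 0.7 q1 -0.88 t 1.4
```

```bash
python3 -m crank '[[[-2.5,-3.7,0],[0,0,0]],[[-2.5,-3.7,0],[0,0,0]],[[-2.5,-3.7,0],[0,0,0]],[[-2.5,-3.7,0],[0,0,0]],[[-2.5,-3.7,0],[0,0,0]]]' | head -2
python3 -m crank '[[[-2.5,-3.7,0],[0,0,0]],[[-2.5,-3.7,0],[0,0,0]],[[-2.5,-3.7,0],[0,0,0]],[[-2.5,-3.7,0],[0,0,0]],[[-2.5,-3.7,2],[0,0,-0.14]]]' | head -2
python3 -m crank '[[[0,0,2],[0,0,-0.14]],[[0,0,2],[0,0,-0.14]],[[0,0,2],[0,0,-0.14]],[[0,0,0],[0,0,0]]]'|head -3; python3 -c "
from h import *
need(.677,-.109,.1,171)
X,C=look('bar'); rect(X,.677,-.109,.035,.045,.056);rect(X,.677,-.109,.035,.01,.056);rect(X,.676,.0075,.065,.035,.045)
rect(X,.548,-.115,.03,.047,.06)"
```

```text
clock: 1.85
tcp_pos: [0.5775, 0.1475, 0.2312]
clock: 2.35
tcp_pos: [0.6598, -0.0607, 0.2135]
clock: 2.75
tcp_pos: [0.6553, -0.059, 0.148]
orientation: [0.523, -3.092, -0.002]
shift [-0.43 -5.45  4.78] turn [ 0.005 -0.004 -1.079] | q7 2.0 q1 -0.14 t 2.8
1057 ctr [ 676.5 -109.7] mean [ 675.8 -109.6] size [31.  31.2] ang 53.0 ztop 52.2
1437 ctr [ 676.5 -109.7] mean [ 672.8 -108.9] size [31.4 31.1] ang 34.8 ztop 52.1
3519 ctr [679.4   3.6] mean [677.6   3. ] size [41.  80.3] ang 43.7 ztop 42.1
882 ctr [ 547.6 -116. ] mean [ 547.9 -115.4] size [22.6 23.3] ang 27.7 ztop 57.3
```

```bash
python3 -c "
from h import *
need(.6765,-.1097,.015,109)"
```

```text
shift [-0.29 -5.47 13.48] turn [ 0.001 -0.003 -0.001] | q7 2.0 q1 -0.14 t 2.8
```

```bash
python3 -m crank '[[[-0.1,-2.7,2],[0,0,0]],[[-0.2,-2.8,2],[0,0,0]],[[0,0,2],[0,0,0]],[[0,0,2],[0,0,0]],[[0,0,2],[0,0,0]]]' 7 | head -2
python3 -m crank '[[[0,0,2],[0,0,0]],[[0,0,1.5],[0,0,0]],[[0,0,0],[0,0,0]],[[0,0,0],[0,0,0]]]'
python3 -m crank '[[[0,0,0],[0,0,0]],[[0,0,0],[0,0,0]],[[0,0,0],[0,0,0]],[[0,0,0],[0,0,0]],[[0,0,0],[0,0,0]]]' 2 60
python3 -m crank '[[[0,0,0],[0,0,0]],[[0,0,-2],[0,0,0]],[[0,0,-4],[0,0,0]],[[0,0,-4],[0,0,0]],[[0,0,-4],[0,0,0]]]'
python3 -c "
from h import *
need(.55,-.295,.03,-9)"
```

```text
clock: 3.3
tcp_pos: [0.6796, -0.1103, 0.0521]
clock: 3.7
tcp_pos: [0.6791, -0.11, 0.0171]
orientation: [-0.521, 3.097, -0.001]
contact_force: [0.1, 0.5, 0.2]
grip_width: 0.0701
gripper_force: 0.0
clock: 4.2
tcp_pos: [0.6793, -0.1098, 0.0176]
orientation: [-0.522, 3.096, -0.0]
contact_force: [-2.6, 1.3, 6.5]
grip_width: 0.0309
gripper_force: 59.2
clock: 4.7
tcp_pos: [0.6777, -0.1099, 0.1571]
orientation: [0.522, -3.096, -0.001]
contact_force: [-0.3, 0.2, -2.5]
grip_width: 0.0305
gripper_force: 59.7
shift [ 18.11 -13.31  12.73] turn [ 1.00e-03 -1.00e-03 -1.08e+00] | q7 2.08 q1 -0.07 t 4.7
```

```bash
python3 -m crank '[[[4,-2,0],[0,0,0]],[[4,-2,0],[0,0,0]],[[4,-2,0],[0,0,0]],[[4,-2,0],[0,0,0]],[[4,-2,0],[0,0,0]]]' |head -2
python3 -m crank '[[[0,0,0],[0,0,0.14]],[[0,0,0],[0,0,0.14]],[[0,0,0],[0,0,0.14]],[[0,0,0],[0,0,0.14]],[[0,0,0],[0,0,0.14]]]' |head -2
python3 -m crank '[[[0,0,0],[0,0,0.14]],[[0,0,0],[0,0,0.14]],[[0,0,0],[0,0,0.14]],[[0,0,0],[0,0,0.14]],[[0,0,0],[0,0,0.14]]]' |head -2
python3 -m crank '[[[0,0,0],[0,0,0.14]],[[0,0,0],[0,0,0.14]],[[0,0,0],[0,0,0.14]],[[0,0,0],[0,0,0.14]],[[0,0,0],[0,0,0.1]]]' |head -2
python3 -c "
from h import *
need(.521,-.273,.0225,-9)
X,C=look('sq'); rect(X[(X[:,1]<-.2)],.515,-.31,.13,.041,.05)
k=(np.hypot(X[:,0]-.515,X[:,1]+.31)<.06)&(X[:,2]<.015);print(np.median(X[k],axis=0),k.sum())
cv2.imwrite('pics/sqtop.png',top(X,C,.35,.75,-.5,-.1,1200)[0][:,:,::-1])"
```

```text
clock: 5.2
tcp_pos: [0.5205, -0.2709, 0.1561]
clock: 5.7
tcp_pos: [0.5218, -0.2698, 0.1559]
clock: 6.2
tcp_pos: [0.5219, -0.2697, 0.156]
clock: 6.7
tcp_pos: [0.5219, -0.2696, 0.1559]
shift [-0.36 -0.03 13.34] turn [-0.001 -0.    -0.003] | q7 0.6 q1 -0.17 t 6.7
4169 ctr [ 514.6 -309.9] mean [ 520.5 -271.9] size [163.8 165.2] ang 81.2 ztop 48.4
[ 0.52023474 -0.29233214  0.00486572] 6440
```

View pics/w_sq.png

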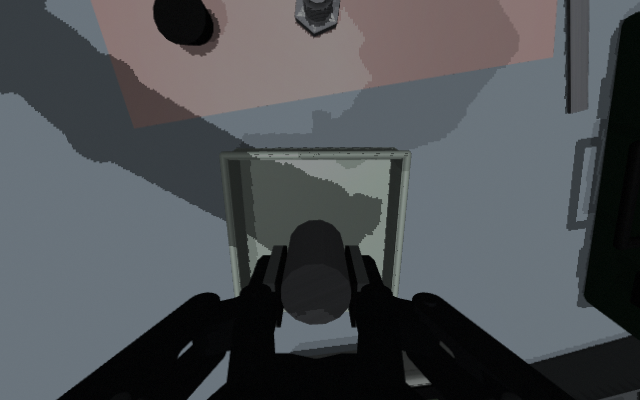

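The wrist view shows the bar held upright at (317,275) over the square tub, whose rim runs from (220,150) to (410,150). The tub centre is confirmed at (515,-310).

```bash
python3 -m crank '[[[-0.4,0,3],[0,0,0]],[[0,0,3],[0,0,0]],[[0,0,3],[0,0,0]],[[0,0,2],[0,0,0]],[[0,0,1],[0,0,0]]]' |head -2
python3 -m crank '[[[0,0,0.7],[0,0,0]],[[0,0,0.5],[0,0,0]],[[0,0,0],[0,0,0]]]'
python3 -m crank '[[[0,0,0],[0,0,0]],[[0,0,0],[0,0,0]],[[0,0,-1],[0,0,0]],[[0,0,-4],[0,0,0]],[[0,0,-5],[0,0,0]]]' 5.5
python3 -c "
from h import *
need(.679,.0035,.16,43.7)
X,C=look('sq2');rect(X,.521,-.273,.035,.02,.065)"
```

```text
clock: 7.25
tcp_pos: [0.5205, -0.2731, 0.0342]
clock: 7.55
tcp_pos: [0.522, -0.274, 0.0245]
orientation: [2.386, 2.043, 0.0]
contact_force: [0.1, 0.6, -3.3]
grip_width: 0.0306
gripper_force: 59.9
clock: 8.05
tcp_pos: [0.5206, -0.2735, 0.1249]
orientation: [-2.385, -2.041, 0.003]
contact_force: [0.8, -0.3, -0.2]
grip_width: 0.0547
gripper_force: 0.0
shift [29.81 11.36 -3.53] turn [-0.003 -0.002 -0.918] | q7 0.64 q1 -0.14 t 8.1
1622 ctr [ 521.5 -273.1] mean [ 522.  -270.2] size [31.  31.3] ang 78.6 ztop 56.0
```

```bash
python3 -m crank '[[[3.7,1.4,-3.5],[0,0,0]],[[3.7,1.4,0],[0,0,0]],[[3.7,1.4,0],[0,0,0]],[[3.7,1.4,0],[0,0,0]],[[3.7,1.4,0],[0,0,0]]]' 7 |head -2
python3 -m crank '[[[3.7,1.4,0],[0,0,0]],[[3.7,1.4,0],[0,0,0]],[[3.9,1.4,0],[0,0,0]],[[0,0,0],[0,0,-0.145]],[[0,0,0],[0,0,-0.145]]]' |head -2
python3 -m crank '[[[0,0,0],[0,0,-0.145]],[[0,0,0],[0,0,-0.145]],[[0,0,0],[0,0,-0.145]],[[0,0,0],[0,0,-0.145]],[[0,0,0],[0,0,-0.05]]]' |head -2
python3 -c "
from h import *
X,C=look('tube');rect(X,.679,.0035,.065,.033,.047);rect(X,.564,.007,.03,.013,.025)
need(.679,.0035,.013,43.7)"
```

```text
clock: 8.6
tcp_pos: [0.6194, -0.1025, 0.1589]
clock: 9.1
tcp_pos: [0.6782, 0.0036, 0.1582]
clock: 9.6
tcp_pos: [0.6776, 0.0009, 0.1589]
3658 ctr [679.6   3.8] mean [678.    5.3] size [40.  80.5] ang 43.7 ztop 42.3
1033 ctr [562.8   7.1] mean [562.7   7.7] size [40.8 36.1] ang 38.0 ztop 21.0
shift [ 0.11  0.27 14.59] turn [0.001 0.001 0.007] | q7 0.93 q1 -0.42 t 9.7
```

```bash
python3 -m crank '[[[0.1,0.3,3],[0,0,0]],[[0,0,3],[0,0,0]],[[0,0,3],[0,0,0]],[[0,0,3],[0,0,0]],[[0,0,1.5],[0,0,0]]]' 7 |head -2
python3 -m crank '[[[0,0,0.6],[0,0,0]],[[0,0,0.4],[0,0,0]],[[0,0,0],[0,0,0]]]'
python3 -m crank '[[[0,0,0],[0,0,0]],[[0,0,0],[0,0,0]],[[0,0,0],[0,0,0]],[[0,0,0],[0,0,0]]]' 2 60
python3 -m crank '[[[0,0,0],[0,0,0]],[[0,0,-2],[0,0,0]],[[0,0,-4],[0,0,0]],[[0,0,-4],[0,0,0]],[[0,0,-4],[0,0,0]]]'
python3 -c "
from h import *
need(.511,-.335,.15,81)"
```

```text
clock: 10.15
tcp_pos: [0.6776, 0.0042, 0.0206]
clock: 10.45
tcp_pos: [0.6796, 0.004, 0.0134]
orientation: [1.232, 2.889, 0.001]
contact_force: [0.1, -0.2, -0.4]
grip_width: 0.0698
gripper_force: 0.0
clock: 10.85
tcp_pos: [0.6799, 0.0042, 0.0139]
orientation: [1.231, 2.888, 0.002]
contact_force: [-1.0, 0.5, 5.0]
grip_width: 0.0391
gripper_force: 62.7
clock: 11.35
tcp_pos: [0.6777, 0.0041, 0.153]
orientation: [-1.231, -2.888, 0.002]
contact_force: [1.1, 1.3, -4.3]
grip_width: 0.039
gripper_force: 61.6
shift [-12.92 -35.51   0.34] turn [-0.001 -0.002 -0.649] | q7 0.92 q1 -0.42 t 11.3
```

```bash
python3 -m crank '[[[-1.4,-4,0],[0,0,0]],[[-1.4,-4,0],[0,0,0]],[[-1.4,-4,0],[0,0,0]],[[-1.4,-4,0],[0,0,0]],[[-1.4,-4,0],[0,0,0]]]' |head -2
python3 -m crank '[[[-1.4,-4,0],[0,0,0]],[[-1.4,-4,0],[0,0,0]],[[-1.4,-4,0],[0,0,0]],[[-1.4,-4,0],[0,0,0]],[[0,0,0],[0,0,-0.13]]]' |head -2
python3 -m crank '[[[0,0,0],[0,0,-0.13]],[[0,0,0],[0,0,-0.13]],[[0,0,0],[0,0,-0.13]],[[0,0,0],[0,0,-0.13]],[[0,0,0],[0,0,0]]]' |head -2
python3 -c "
from h import *
need(.5108,-.3367,.019,81)"
```

```text
clock: 11.85
tcp_pos: [0.5813, -0.1859, 0.1519]
clock: 12.35
tcp_pos: [0.5006, -0.3434, 0.1525]
clock: 12.85
tcp_pos: [0.5056, -0.3358, 0.152]
shift [-0.54 -0.02 13.29] turn [ 0.001 -0.001  0.002] | q7 2.08 q1 0.22 t 12.8
```

```bash
python3 -m crank '[[[-0.5,0,3],[0,0,0]],[[0,0,3],[0,0,0]],[[0,0,3],[0,0,0]],[[0,0,2],[0,0,0]],[[0,0,1],[0,0,0]]]' |head -2
python3 -m crank '[[[0,0,0.7],[0,0,0]],[[0,0,0.5],[0,0,0]],[[0,0,0],[0,0,0]]]'
python3 -m crank '[[[0,0,0],[0,0,0]],[[0,0,0],[0,0,0]]]' 4.7
python3 -m crank '[[[0,0,-1],[0,0,0]],[[0,0,-3],[0,0,0]],[[0,0,-4],[0,0,0]],[[0,0,-4],[0,0,0]],[[0,0,0],[0,0,0]]]'
python3 -c "
from h import *
X,C=look('sq3');rect(X,.511,-.337,.055,.033,.05);rect(X,.521,-.273,.03,.05,.065)
need(.562,-.01,.16,68);need(.548,-.116,.16,81)"
```

```text
clock: 13.35
tcp_pos: [0.5098, -0.3359, 0.03]
clock: 13.65
tcp_pos: [0.5115, -0.3369, 0.0206]
orientation: [0.245, 3.132, -0.0]
contact_force: [-0.5, -0.5, -3.3]
grip_width: 0.0389
gripper_force: 61.8
clock: 13.85
tcp_pos: [0.5124, -0.3376, 0.0218]
orientation: [0.245, 3.129, -0.002]
contact_force: [-0.9, 0.2, 0.8]
grip_width: 0.0467
gripper_force: 0.0
clock: 14.35
tcp_pos: [0.5147, -0.3396, 0.1476]
orientation: [0.245, 3.121, -0.007]
contact_force: [-0.2, -0.9, -0.3]
grip_width: 0.0469
gripper_force: 0.0
4652 ctr [ 511.  -337.6] mean [ 508.1 -340.9] size [108.5  80.3] ang 80.8 ztop 47.4
1112 ctr [ 521.1 -274.3] mean [ 520.3 -274.3] size [31.  31.5] ang 83.7 ztop 56.1
shift [ 0.3  33.19 -1.59] turn [-0.001  0.008  0.228] | q7 2.08 q1 0.22 t 14.4
shift [ 0.04 22.5  -1.57] turn [-0.002  0.008  0.001] | q7 2.08 q1 0.22 t 14.4
```

View pics/w_sq3.png

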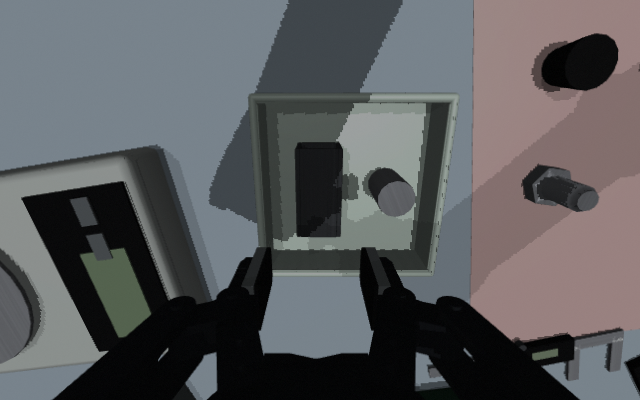

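The square tub is done: the tube at (318,190) lies parallel to the walls and the bar at (392,190) stands upright, both clear of everything. The bolt is next.

```bash
python3 -m crank '[[[0,4.5,-1.5],[0,0,0]],[[0,4.5,0],[0,0,0]],[[0,4.5,0],[0,0,0]],[[0,4.5,0],[0,0,0]],[[0,4.5,0],[0,0,0]]]' 7 |head -2
python3 -m crank '[[[0,0,0],[0,0,0]],[[0,0,0],[0,0,0]]]' |head -2
python3 -c "
from h import *
X,C=look('bolt');rect(X,.548,-.116,.03,.047,.065);rect(X,.563,.007,.03,.013,.025)
need(.5476,-.116,.026,81)"
```

```text
clock: 14.9
tcp_pos: [0.5458, -0.1127, 0.1552]
clock: 15.1
tcp_pos: [0.5461, -0.1132, 0.1551]
550 ctr [ 547.2 -115.9] mean [ 545.6 -115.5] size [22.7 23. ] ang 1.8 ztop 57.1
895 ctr [562.7   6.8] mean [561.8   6.5] size [41.1 36. ] ang 40.1 ztop 21.1
shift [-0.2  -0.07 12.92] turn [-0.001 -0.001  0.001] | q7 1.66 q1 -0.16 t 15.2
```

```bash
python3 -m crank '[[[-0.2,-0.1,3],[0,0,0]],[[0,0,3],[0,0,0]],[[0,0,3],[0,0,0]],[[0,0,2],[0,0,0]],[[0,0,1.2],[0,0,0]]]' 7 |head -2
python3 -m crank '[[[0,0,0.7],[0,0,0]],[[0,0,0],[0,0,0]]]'
python3 -m crank '[[[0,0,0],[0,0,0]],[[0,0,0],[0,0,0]],[[0,0,0],[0,0,0]],[[0,0,0],[0,0,0]],[[0,0,0],[0,0,0]]]' 1 60
python3 -m crank '[[[0,0,0],[0,0,0]],[[0,0,-2],[0,0,0]],[[0,0,-4],[0,0,0]],[[0,0,-4],[0,0,0]],[[0,0,-4],[0,0,0]]]'
python3 -c "
from h import *
need(.457,.278,.18,81)"
```

```text
clock: 15.65
tcp_pos: [0.5465, -0.118, 0.0316]
clock: 15.85
tcp_pos: [0.5477, -0.1168, 0.0261]
orientation: [-0.247, -3.131, 0.001]
contact_force: [-0.7, -0.2, 0.0]
grip_width: 0.07
gripper_force: 0.0
clock: 16.35
tcp_pos: [0.5487, -0.1158, 0.0273]
orientation: [0.244, 3.131, 0.0]
contact_force: [-0.7, 0.5, 5.9]
grip_width: 0.0222
gripper_force: 58.5
clock: 16.85
tcp_pos: [0.5473, -0.1158, 0.1675]
orientation: [-0.244, -3.131, 0.0]
contact_force: [0.4, 0.4, -2.5]
grip_width: 0.0221
gripper_force: 59.3
shift [15.03 37.5  -1.24] turn [-0.    -0.001  0.001] | q7 1.66 q1 -0.17 t 16.9
```

```bash
python3 -m crank '[[[1.7,4.2,-1],[0,0,0]],[[1.7,4.2,0],[0,0,0]],[[1.7,4.2,0],[0,0,0]],[[1.7,4.2,0],[0,0,0]],[[1.7,4.2,0],[0,0,0]]]' |head -2
python3 -m crank '[[[1.7,4.2,0],[0,0,0]],[[1.7,4.2,0],[0,0,0]],[[1.7,4.2,0],[0,0,0]],[[1.5,4,0],[0,0,0]],[[0,0,0],[0,0,0.145]]]' |head -2
python3 -m crank '[[[0,0,0],[0,0,0.145]],[[0,0,0],[0,0,0.145]],[[0,0,0],[0,0,0.145]],[[0,0,0],[0,0,0.145]],[[0,0,0],[0,0,0.145]]]' |head -2
python3 -m crank '[[[0,0,0],[0,0,0.145]],[[0,0,0],[0,0,0.145]],[[0,0,0],[0,0,0.145]],[[0,0,0],[0,0,0.145]],[[0,0,0],[0,0,0.12]]]' |head -2
python3 -c "
from h import *
need(.457,.278,.0325,-9)
X,C=look('ob'); k=X[:,1]>.19; rect(X[k],.522,.303,.15,.041,.05)"
```

```text
clock: 17.35
tcp_pos: [0.4955, 0.1063, 0.1764]
clock: 17.85
tcp_pos: [0.4544, 0.2864, 0.1763]
clock: 18.35
tcp_pos: [0.4567, 0.2787, 0.1761]
clock: 18.85
tcp_pos: [0.4567, 0.2787, 0.1761]
shift [-0.06  0.05 14.36] turn [-0.001  0.001 -0.003] | q7 -0.62 q1 -1.07 t 18.9
7193 ctr [520.9 303.7] mean [532.3 320.9] size [164.9 228. ] ang 80.6 ztop 48.5
```

View pics/w_ob.png

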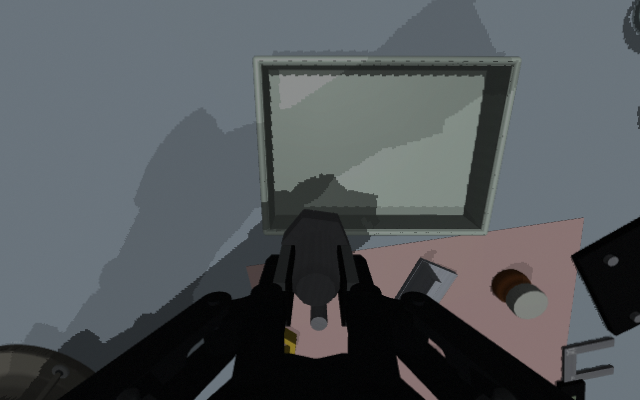

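The view shows the bolt held head-down at (317,260) over the near corner of the oblong tub, whose rim runs from (253,58) to (520,58). Lowering it now.

```bash
python3 -m crank '[[[0,0,3],[0,0,0]],[[0,0,3],[0,0,0]],[[0,0,3],[0,0,0]],[[0,0,2.5],[0,0,0]],[[0,0,1.5],[0,0,0]]]' |head -2
python3 -m crank '[[[0,0,0.8],[0,0,0]],[[0,0,0.5],[0,0,0]],[[0,0,0],[0,0,0]]]'
python3 -m crank '[[[0,0,0],[0,0,0]],[[0,0,0],[0,0,0]],[[0,0,0],[0,0,0]]]' 4.4
python3 -m crank '[[[0,0,-2],[0,0,0]],[[0,0,-4],[0,0,0]],[[0,0,-4],[0,0,0]],[[0,0,-4],[0,0,0]],[[0,0,0],[0,0,0]]]'
python3 -c "
from h import *
X,C=look('ob2');rect(X,.457,.278,.03,.05,.07);rect(X,.457,.278,.03,.01,.07)
need(.5627,.0069,.17,9);need(.5627,.0069,.17,70)"
```

```text
clock: 19.4
tcp_pos: [0.456, 0.2783, 0.0445]
clock: 19.7
tcp_pos: [0.4575, 0.2792, 0.0336]
orientation: [-2.386, -2.043, -0.001]
contact_force: [0.1, -0.1, -1.9]
grip_width: 0.0222
gripper_force: 59.6
clock: 20.0
tcp_pos: [0.4579, 0.2795, 0.0343]
orientation: [-2.387, -2.043, -0.003]
contact_force: [-0.4, 1.7, 0.0]
grip_width: 0.0439
gripper_force: 0.0
clock: 20.5
tcp_pos: [0.4605, 0.2807, 0.179]
orientation: [-2.387, -2.042, -0.016]
contact_force: [0.8, 0.1, -0.8]
grip_width: 0.0439
gripper_force: 0.0
482 ctr [457.5 279.5] mean [457.7 280.9] size [22.9 22.8] ang 58.1 ztop 61.0
1113 ctr [457.8 282.6] mean [458.4 284.4] size [32.6 39. ] ang 85.9 ztop 60.8
shift [-25.41  14.47   0.56] turn [ 0.005 -0.005 -0.312] | q7 -0.61 q1 -1.08 t 20.6
shift [-25.41  14.47   0.56] turn [ 0.007 -0.002 -1.377] | q7 -0.61 q1 -1.08 t 20.6
```

```bash
python3 -m crank '[[[-3.6,2,0],[0,0,0]],[[-3.6,2,0],[0,0,0]],[[-3.6,2,0],[0,0,0]],[[-3.6,2.1,0],[0,0,0]],[[-3.6,2.1,0],[0,0,0]]]' 7 |head -2
python3 -m crank '[[[-3.7,2.1,0],[0,0,0]],[[-3.7,2.1,0],[0,0,0]],[[0,0,2],[0,0,-0.15]],[[0,0,2],[0,0,-0.15]],[[0,0,0],[0,0,0]]]' |head -2
python3 -c "
from h import *
X,C=look('nut');P=rect(X,.5627,.0069,.03,.014,.025)
t=np.radians(np.arange(0,180,4)); w=[np.ptp(P@[np.cos(a),np.sin(a)]) for a in t]; print(np.round(w,1))
need(.5627,.0069,.004,9)"
```

```text
clock: 21.05
tcp_pos: [0.5299, 0.0838, 0.1725]
clock: 21.55
tcp_pos: [0.5578, 0.0054, 0.1303]
934 ctr [562.9   7.2] mean [563.    8.2] size [35.7 41.1] ang 9.5 ztop 21.1
[38.4 37.3 36.1 36.1 37.3 38.3 39.1 39.7 40.2 40.4 40.4 40.3 39.9 39.4
 38.8 38.  37.2 36.2 37.3 38.3 39.2 40.  40.5 40.8 41.  41.1 41.  40.7
 40.2 39.5 38.7 37.6 36.5 37.  37.9 38.6 39.3 39.9 40.4 40.6 40.6 40.5
 40.3 39.8 39.2]
shift [ 0.07  0.46 12.78] turn [-0.004 -0.    -0.016] | q7 0.27 q1 -0.49 t 21.6
```

```bash
python3 -m crank '[[[0.1,0.5,3],[-0.004,0,-0.02]],[[0,0,3],[0,0,0]],[[0,0,3],[0,0,0]],[[0,0,2],[0,0,0]],[[0,0,0.8],[0,0,0]]]' 6 |head -3
python3 -m crank '[[[0,0,0.5],[0,0,0]],[[0,0,0.4],[0,0,0]],[[0,0,0],[0,0,0]]]'
python3 -c "
from h import *
need(.5627,.0069,.004,9.5)"
```

```text
clock: 22.1
tcp_pos: [0.5646, 0.008, 0.0142]
orientation: [2.033, 2.393, 0.002]
clock: 22.4
tcp_pos: [0.566, 0.0077, 0.007]
orientation: [2.029, 2.394, 0.006]
contact_force: [-0.3, -0.1, 0.0]
grip_width: 0.0601
gripper_force: 0.0
shift [-0.03 -0.34  0.29] turn [ 0.005  0.    -0.001] | q7 0.39 q1 -0.4 t 22.4
```

```bash
python3 -m crank '[[[0,-0.3,0.3],[0.005,0,0]],[[0,0,0],[0,0,0]]]'|head -4
python3 -m crank '[[[0,0,0],[0,0,0]],[[0,0,0],[0,0,0]],[[0,0,0],[0,0,0]],[[0,0,0],[0,0,0]],[[0,0,0],[0,0,0]]]' 2 60
python3 -m crank '[[[0,0,0],[0,0,0]],[[0,0,-2],[0,0,0]],[[0,0,-4],[0,0,0]],[[0,0,-4],[0,0,0]],[[0,0,-4],[0,0,0]]]'
python3 -c "
from h import *
need(.467,.347,.17,-9)"
```

```text
clock: 22.6
tcp_pos: [0.5624, 0.0071, 0.0037]
orientation: [-2.031, -2.396, 0.001]
contact_force: [-0.5, -0.8, 0.0]
clock: 23.1
tcp_pos: [0.563, 0.0071, 0.004]
orientation: [-2.031, -2.397, -0.0]
contact_force: [-1.0, -0.3, 5.7]
grip_width: 0.0342
gripper_force: 60.4
clock: 23.6
tcp_pos: [0.5621, 0.007, 0.1446]
orientation: [-2.03, -2.396, 0.003]
contact_force: [0.2, 0.1, -0.5]
grip_width: 0.0344
gripper_force: 60.2
shift [35.1  -3.81 -2.54] turn [-0.002  0.     0.322] | q7 0.29 q1 -0.5 t 23.6
```

```bash
python3 -m crank '[[[4.4,-0.5,-2.5],[0,0,0]],[[4.4,-0.5,0],[0,0,0]],[[4.4,-0.5,0],[0,0,0]],[[4.4,-0.5,0],[0,0,0]],[[4.4,-0.5,0],[0,0,0]]]' |head -2
python3 -m crank '[[[4.4,-0.5,0],[0,0,0]],[[4.4,-0.4,0],[0,0,0]],[[4.3,-0.4,0],[0,0,0]],[[0,0,0],[0,0,0.145]],[[0,0,0],[0,0,0.145]]]' |head -2
python3 -m crank '[[[0,0,0],[0,0,0.03]],[[0,0,0],[0,0,0]]]' |head -2
python3 -c "
from h import *
need(.467,.347,.0095,-9)"
```

```text
clock: 24.1
tcp_pos: [0.5012, 0.2208, 0.1681]
clock: 24.6
tcp_pos: [0.4666, 0.3481, 0.1676]
clock: 24.8
tcp_pos: [0.4676, 0.3461, 0.1678]
shift [ 0.09 -0.06 15.83] turn [-0.001  0.001  0.004] | q7 -0.66 q1 -1.13 t 24.8
```

```bash
python3 -m crank '[[[0,0,3],[0,0,0]],[[0,0,3],[0,0,0]],[[0,0,3],[0,0,0]],[[0,0,3],[0,0,0]],[[0,0,2],[0,0,0]]]' |head -2
python3 -m crank '[[[0,0,1],[0,0,0]],[[0,0,0.8],[0,0,0]],[[0,0,0],[0,0,0]]]'
python3 -m crank '[[[0,0,0],[0,0,0]],[[0,0,0],[0,0,0]],[[0,0,0],[0,0,0]]]' 5.4
python3 -m crank '[[[0,0,-2],[0,0,0]],[[0,0,-4],[0,0,0]],[[0,0,-4],[0,0,0]],[[0,0,-4],[0,0,0]],[[0,0,-1],[0,0,0]]]'
python3 -c "
from h import *
X,C=look('ob3');rect(X,.467,.347,.03,.014,.04);rect(X,.457,.279,.03,.05,.07)
need(.546,.128,.17,-33)"
```

```text
clock: 25.3
tcp_pos: [0.4669, 0.3454, 0.026]
clock: 25.6
tcp_pos: [0.4677, 0.3461, 0.0098]
orientation: [-2.386, -2.043, 0.002]
contact_force: [-0.2, -1.4, -1.0]
grip_width: 0.0346
gripper_force: 60.2
clock: 25.9
tcp_pos: [0.4682, 0.3469, 0.011]
orientation: [-2.386, -2.043, -0.002]
contact_force: [0.0, -0.2, 0.4]
grip_width: 0.054
gripper_force: 0.0
clock: 26.4
tcp_pos: [0.4701, 0.3478, 0.1651]
orientation: [-2.386, -2.042, -0.011]
contact_force: [0.9, -0.6, 0.1]
grip_width: 0.0546
gripper_force: 0.0
814 ctr [467.4 346.5] mean [467.3 347.2] size [39.9 35.9] ang 80.0 ztop 25.2
449 ctr [457.5 280.7] mean [457.9 282.2] size [21.  22.5] ang 81.7 ztop 60.9
shift [-20.54  10.92  -0.63] turn [ 0.002 -0.007  0.421] | q7 -0.65 q1 -1.13 t 26.4
```

```bash
python3 -m crank '[[[-4.1,2.2,-0.5],[0,0,0]],[[-4.1,2.2,0],[0,0,0]],[[-4.1,2.2,0],[0,0,0]],[[-4.1,2.2,0],[0,0,0]],[[-4.1,2.2,0],[0,0,0]]]' 5.4 |head -2
python3 -m crank '[[[0,0,1],[0,0,0.14]],[[0,0,1],[0,0,0.14]],[[0,0,1],[0,0,0.14]],[[0,0,0],[0,0,0]],[[0,0,0],[0,0,0]]]' |head -2
python3 -c "
from h import *
X,C=look('ang');rect(X,.546,.128,.055,.044,.058);rect(X,.546,.128,.05,.02,.058);rect(X,.56,.118,.05,.004,.012)
need(.546,.128,.02,-33.5)"
```

```text
clock: 26.95
tcp_pos: [0.5444, 0.1251, 0.164]
clock: 27.45
tcp_pos: [0.5442, 0.1268, 0.1343]
962 ctr [545.7 127.8] mean [546.8 130. ] size [80.2  7.8] ang 57.1 ztop 52.1
1008 ctr [545.7 127.8] mean [547.8 131.4] size [80.2  8. ] ang 57.2 ztop 52.1
3613 ctr [564.1 116. ] mean [568.  116.1] size [80.4 49.2] ang 58.2 ztop 10.2
shift [ 0.18  0.07 11.48] turn [-0.001  0.001  0.013] | q7 -0.57 q1 -0.83 t 27.5
```

View pics/w_ang.png

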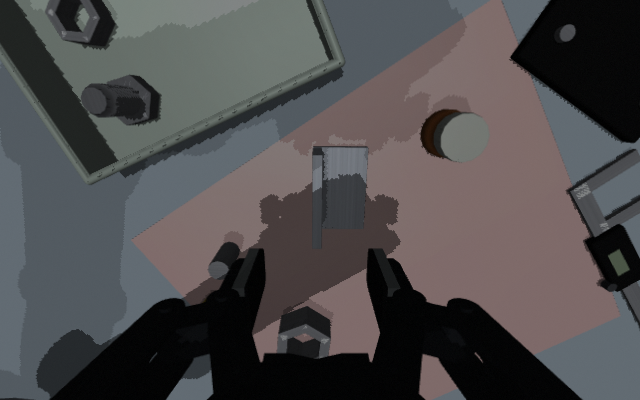

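The angle's upright leg is centred between the fingers, from (317,147) to (317,250). The nut at (78,22) and bolt at (115,97) stand properly in the tub. The slim bar at (224,258) is clear of the fingers. Grasping the angle now.

```bash
python3 -m crank '[[[0.2,0.1,3],[0,0,0.005]],[[0,0,3],[0,0,0]],[[0,0,3],[0,0,0]],[[0,0,1.5],[0,0,0]],[[0,0,0.8],[0,0,0]]]' |head -2
python3 -m crank '[[[0,0,0.2],[0,0,0]],[[0,0,0],[0,0,0]],[[0,0,0],[0,0,0]]]'
python3 -m crank '[[[0,0,0],[0,0,0]],[[0,0,0],[0,0,0]],[[0,0,0],[0,0,0]],[[0,0,0],[0,0,0]],[[0,0,0],[0,0,0]]]' 0 60
python3 -m crank '[[[0,0,0],[0,0,0]],[[0,0,-2],[0,0,0]],[[0,0,-4],[0,0,0]],[[0,0,-4],[0,0,0]],[[0,0,-4],[0,0,0]]]'
python3 -c "
from h import *
need(.566,.318,.17,-99.4)"
```

```text
clock: 28.0
tcp_pos: [0.5463, 0.1279, 0.0212]
clock: 28.3
tcp_pos: [0.5475, 0.1282, 0.0211]
orientation: [-2.764, -1.494, -0.002]
contact_force: [-0.9, -0.6, 0.1]
grip_width: 0.054
gripper_force: 0.0
clock: 28.8
tcp_pos: [0.5469, 0.1281, 0.0204]
orientation: [-2.764, -1.493, 0.0]
contact_force: [-1.2, -0.1, 5.2]
grip_width: 0.0072
gripper_force: 59.6
clock: 29.3
tcp_pos: [0.546, 0.1277, 0.1609]
orientation: [-2.764, -1.493, 0.004]
contact_force: [1.0, 0.2, -1.2]
grip_width: 0.0073
gripper_force: 58.6
shift [17.01 -8.76 -0.94] turn [0.    0.003 1.155] | q7 -0.6 q1 -0.85 t 29.3
```

```bash
python3 -m crank '[[[3.4,-1.7,-1],[0,0,0]],[[3.4,-1.7,0],[0,0,0]],[[3.4,-1.7,0],[0,0,0]],[[3.4,-1.8,0],[0,0,0]],[[3.4,-1.8,0],[0,0,0]]]' |head -2
python3 -m crank '[[[0,0,0],[0,0,0.14]],[[0,0,0],[0,0,0.14]],[[0,0,0],[0,0,0.14]],[[0,0,0],[0,0,0.14]],[[0,0,0],[0,0,0.14]]]' |head -2
python3 -m crank '[[[0,0,0],[0,0,0.14]],[[0,0,0],[0,0,0.14]],[[0,0,0],[0,0,0.14]],[[0,0,0],[0,0,0.03]],[[0,0,0],[0,0,0]]]' |head -2
python3 -c "
from h import *
need(.566,.318,.0255,-99.4)
X,C=look('ang2');rect(X,.566,.30,.06,.12,.16)
"
```

```text
clock: 29.8
tcp_pos: [0.5666, 0.3193, 0.1694]
clock: 30.3
tcp_pos: [0.5666, 0.3178, 0.1692]
clock: 30.8
tcp_pos: [0.5667, 0.3179, 0.1693]
shift [-0.05 -0.02 14.38] turn [0.001 0.001 0.007] | q7 -1.82 q1 -1.21 t 30.8
6878 ctr [565.7 295.8] mean [574.  288.1] size [49.7 74.6] ang 81.0 ztop 158.8
```

View pics/w_ang2.png

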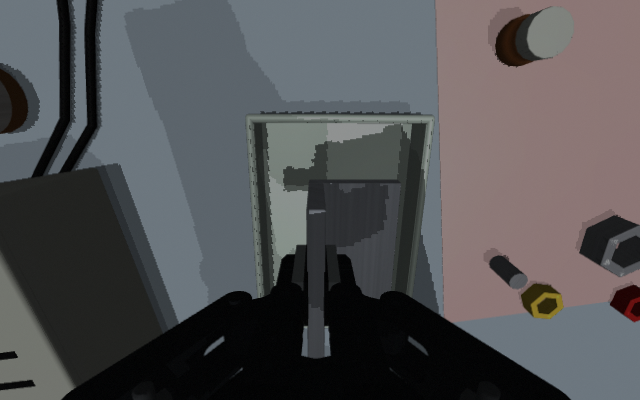

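The angle is held level and parallel to the long walls, with its upright leg at (317,240), inside the rim from (248,115) to (432,120). Lowering it.

```bash
python3 -m crank '[[[0,0,3],[0,0,0]],[[0,0,3],[0,0,0]],[[0,0,3],[0,0,0]],[[0,0,2.5],[0,0,0]],[[0,0,1.5],[0,0,0]]]' |head -2
python3 -m crank '[[[0,0,0.8],[0,0,0]],[[0,0,0.5],[0,0,0]],[[0,0,0],[0,0,0]]]'
python3 -m crank '[[[0,0,0],[0,0,0]],[[0,0,0],[0,0,0]],[[0,0,0],[0,0,0]]]' 2.6
python3 -m crank '[[[0,0,-2],[0,0,0]],[[0,0,-4],[0,0,0]],[[0,0,-5],[0,0,0]],[[0,0,-5],[0,0,0]],[[5,0,0],[0,0,0]]]'
python3 -c "
from h import *
X,C=look('ob4');rect(X,.566,.318,.055,.047,.07);rect(X,.562,.298,.055,.01,.065)
for n in ['scene','side']:
    p,d=optics.grab_frame(n);X,C=cloud(n,p,d);X=X[np.isfinite(X[:,0])]; rect(X,.444,-.005,.04,.02,.036);rect(X,.435,.12,.03,.034,.046);rect(X,.467,.347,.03,.014,.04);rect(X,.457,.28,.03,.05,.07);rect(X,.521,-.273,.03,.045,.065)
    cv2.imwrite(f'pics/{n}9.png',p[:,:,::-1])
"
```

```text
clock: 31.35
tcp_pos: [0.566, 0.3176, 0.0379]
clock: 31.65
tcp_pos: [0.5673, 0.3179, 0.0272]
orientation: [-3.132, 0.249, 0.001]
contact_force: [-0.1, 0.4, -2.6]
grip_width: 0.0069
gripper_force: 58.7
clock: 31.95
tcp_pos: [0.5675, 0.3182, 0.0278]
orientation: [-3.131, 0.25, -0.0]
contact_force: [-0.1, 0.0, 0.7]
grip_width: 0.0258
gripper_force: 0.0
clock: 32.45
tcp_pos: [0.6155, 0.3167, 0.1963]
orientation: [-3.124, 0.235, -0.007]
contact_force: [0.5, 2.1, 0.1]
grip_width: 0.026
gripper_force: 0.0
555 ctr [571.2 342.4] mean [569.6 316.9] size [59.2 80.1] ang 80.9 ztop 56.0
2776 ctr [563.7 296.4] mean [567.5 297.1] size [50.1 80.3] ang 80.7 ztop 55.5
359 ctr [444.9  -4.2] mean [448.3  -6.6] size [55.9 62.7] ang 23.8 ztop 30.5
52 ctr [434.6 119.7] mean [437.2 118.4] size [18.2 20.4] ang 66.7 ztop 40.7
139 ctr [468.9 344.9] mean [471.5 343.8] size [39.9 38.2] ang 77.5 ztop 23.6
61 ctr [460.  277.3] mean [462.3 276.1] size [19.  19.1] ang 86.2 ztop 59.8
275 ctr [ 523.6 -273.3] mean [ 526.9 -273.4] size [31.  31.5] ang 66.3 ztop 55.9
444 ctr [442.3  -4.7] mean [442.4  -1.6] size [55.9 62.5] ang 20.9 ztop 31.4
100 ctr [433.2 120.2] mean [433.4 121.6] size [17.7 21.6] ang 2.8 ztop 42.1
490 ctr [467.4 346.9] mean [467.1 348.1] size [41.  36.1] ang 80.3 ztop 25.0
206 ctr [457.3 280.8] mean [457.2 282.1] size [21.7 20.9] ang 5.2 ztop 61.0
108 ctr [ 521.1 -271.4] mean [ 520.8 -268.2] size [27.2 29.4] ang 4.9 ztop 56.5
```

View pics/side9.png

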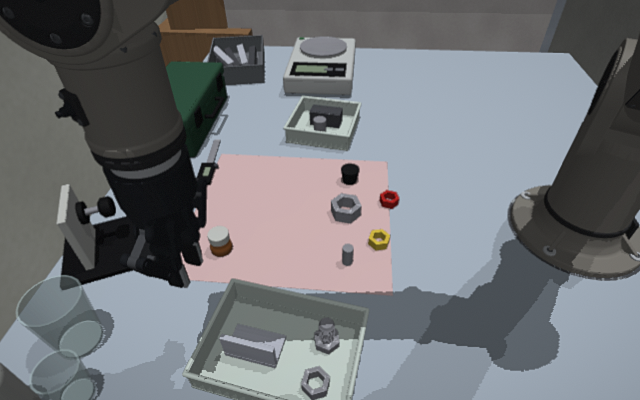

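View pics/w_ob4.png

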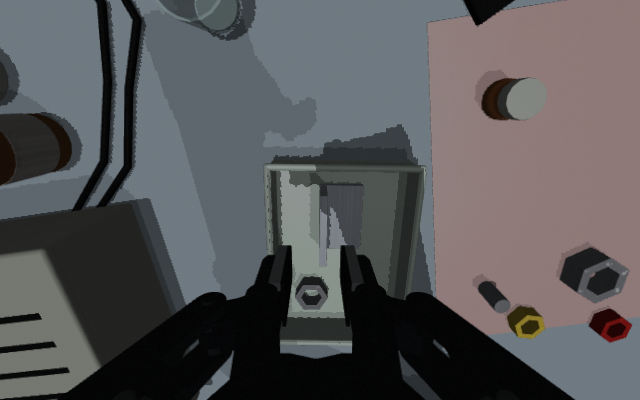

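Both views show all pieces in place. The angle (250,345), bolt (326,335) and nut (316,382) are in the oblong tub, and the tube and bar (322,118) are in the square tub. The large nut and slim bar haven't moved, and the gripper is clear of everything.

```bash
python3 -m crank '[[[0,0,0],[0,0,0]],[[0,0,0],[0,0,0]]]' | head -2; python3 -c "
from bench import r
print(r.hand_in())"
```

```text
clock: 32.8
tcp_pos: [0.6156, 0.3102, 0.1869]
the job is handed in; nothing more can be done
None
```

I handed the job in at about 33 s: the angle, bolt and small nut are in the oblong tub and the tube and thick bar in the square tub. My last measurements put every piece upright and clear of walls and neighbours, and the large nut and slim bar unmoved. The hand-in returned no verdict.

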